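Free the hall passes from under the token stacks and lock them on the spindle

TASK

Two or three coloured hall-pass paddles lie under the stacks of white tokens in the blue rack. Take the black collar off the spindle and set it down on the desk, then slide each paddle out by its handle from under its tokens and put it with its eye over the spindle post, and when every paddle is on, put the collar back over the post on top of them. Do not lift or topple the tokens: each stack must stay neatly piled in its own bay, and the other things on the desk are to be left alone.

Things in the scene. Friction and masses are not known exactly. Their poses are not given: they have to be found in the camera images.
- rack: blue rack fixed to the desk, 84 (x) x 282 (y) x 42 mm high, origin under its centre at z = 0. Three floorless bays, open above, 72 (x) x 70 (y) mm, centred at y = +88 (left), 0, -88 mm. The front rail (x = -42 to -36) leaves a 14 mm slot over the desk, the back is closed: paddle handles stick out of the slot and paddles draw out along the rack's -x, clear after 80 mm
- spindle: pass spindle fixed to the desk: round wooden base 90 mm wide and 8 mm thick with an upright steel post 18 mm in diameter at its centre, plain to 58 mm and tapering to a 6 mm tip at 66 mm above the desk. Origin under the base on the post's axis. May be on either side of the rack
- collar: loose black collar, a ring 54 mm outside, 26 mm bore, 28 mm high, 60 g; origin at the centre of its underside, z along its axis. It starts on the spindle, resting on the wooden base around the post
- pass_red: red plastic paddle, loose, flat, 10 mm thick, 60 g: blade 66 (x) x 62 (y) mm with a round 30 mm eye at its centre, and a handle 24 mm wide along its -x ending 120 mm from the eye's centre. Origin at the eye's centre on the underside. Absent in some starts; if present it starts flat on the desk, blade in one of the bays under three tokens, handle along the rack's -x
- red_grip (a point): point on the red paddle's handle for gripping across its 24 mm width, 92 mm from the eye's centre, at mid-thickness
- pass_yellow: yellow plastic paddle, loose, flat, 10 mm thick, 60 g: blade 66 (x) x 62 (y) mm with a round 30 mm eye at its centre, and a handle 24 mm wide along its -x ending 120 mm from the eye's centre. Origin at the eye's centre on the underside. Absent in some starts; if present it starts flat on the desk, blade in one of the bays under three tokens, handle along the rack's -x
- yellow_grip (a point): point on the yellow paddle's handle for gripping across its 24 mm width, 92 mm from the eye's centre, at mid-thickness
- pass_green: green plastic paddle, loose, flat, 10 mm thick, 60 g: blade 66 (x) x 62 (y) mm with a round 30 mm eye at its centre, and a handle 24 mm wide along its -x ending 120 mm from the eye's centre. Origin at the eye's centre on the underside. Absent in some starts; if present it starts flat on the desk, blade in one of the bays under three tokens, handle along the rack's -x
- green_grip (a point): point on the green paddle's handle for gripping across its 24 mm width, 92 mm from the eye's centre, at mid-thickness
- token00: white plastic token, disc 64 mm across, 12 mm thick, 30 g, bottom one of the three in the left bay; origin at the centre of its underside
- token01: white plastic token, disc 64 mm across, 12 mm thick, 30 g, middle one of the three in the left bay; origin at the centre of its underside
- token02: white plastic token, disc 64 mm across, 12 mm thick, 30 g, top one of the three in the left bay; origin at the centre of its underside
- token10: white plastic token, disc 64 mm across, 12 mm thick, 30 g, bottom one of the three in the middle bay; origin at the centre of its underside
- token11: white plastic token, disc 64 mm across, 12 mm thick, 30 g, middle one of the three in the middle bay; origin at the centre of its underside
- token12: white plastic token, disc 64 mm across, 12 mm thick, 30 g, top one of the three in the middle bay; origin at the centre of its underside
- token20: white plastic token, disc 64 mm across, 12 mm thick, 30 g, bottom one of the three in the right bay; origin at the centre of its underside
- token21: white plastic token, disc 64 mm across, 12 mm thick, 30 g, middle one of the three in the right bay; origin at the centre of its underside
- token22: white plastic token, disc 64 mm across, 12 mm thick, 30 g, top one of the three in the right bay; origin at the centre of its underside
- pencil_pot: squat tan clay pencil pot, 92 mm wide, 85 mm high, with pencils to 150 mm; leave alone
- ruler: clear acrylic ruler lying flat, 210 x 30 x 5 mm; leave alone
- staple_remover: black staple remover, 55 x 22 x 35 mm; leave alone
- mug: blue mug, 80 mm wide, 90 mm high; leave alone
- note_block: yellow block of notes, 76 x 76 x 30 mm; leave alone

How it is judged (in metres and radians):
On the way, in this order (a step that is already met when the one before it is completed fails the run):
1. the collar is off the spindle and standing on the desk (horizontal distance between collar and spindle above 0.05 m and height (world z) of collar below 0.012 m), for 0.2 s.
2. every paddle present lies on the spindle with its eye around the post (horizontal distance between each of pass_red, pass_yellow, pass_green and spindle below 0.01 m and height (world z) of each of pass_red, pass_yellow, pass_green below 0.042 m and height (world z) of each of red_grip, yellow_grip, green_grip below 0.055 m), for 0.2 s.
3. the collar is around the post on top of the paddles (horizontal distance between collar and spindle below 0.008 m and height (world z) of collar between 0.022 and 0.046 m), for 0.2 s.
At the end, for the whole second after the job is handed in: Every paddle present has its eye around the post (within 10 mm, eye under 42 mm, handle under 55 mm high), the collar is around the post on top (within 8 mm, underside 22 to 46 mm high), all at rest; each bay's tokens are piled flat in first order within 12 mm of its centre (all of step 2 and all of step 3 and linear speed of each of collar, pass_red, pass_yellow, pass_green below 0.02 m/s and x of token00 in the frame of rack between -0.012 and 0.012 m and y of token00 in the frame of rack between 0.076 and 0.1 m and angle between each of token00, token01, token02, token10, token11, token12, token20, token21, token22's own z axis and vertical below 0.12 rad and height (world z) of token00 between -0.005 and 0.005 m and x of token01 in the frame of rack between -0.012 and 0.012 m and y of token01 in the frame of rack between 0.076 and 0.1 m and height (world z) of token01 between 0.007 and 0.017 m and x of token02 in the frame of rack between -0.012 and 0.012 m and y of token02 in the frame of rack between 0.076 and 0.1 m and height (world z) of token02 between 0.019 and 0.029 m and x of token10 in the frame of rack between -0.012 and 0.012 m and y of token10 in the frame of rack between -0.012 and 0.012 m and height (world z) of token10 between -0.005 and 0.005 m and x of token11 in the frame of rack between -0.012 and 0.012 m and y of token11 in the frame of rack between -0.012 and 0.012 m and height (world z) of token11 between 0.007 and 0.017 m and x of token12 in the frame of rack between -0.012 and 0.012 m and y of token12 in the frame of rack between -0.012 and 0.012 m and height (world z) of token12 between 0.019 and 0.029 m and x of token20 in the frame of rack between -0.012 and 0.012 m and y of token20 in the frame of rack between -0.1 and -0.076 m and height (world z) of token20 between -0.005 and 0.005 m and x of token21 in the frame of rack between -0.012 and 0.012 m and y of token21 in the frame of rack between -0.1 and -0.076 m and height (world z) of token21 between 0.007 and 0.017 m and x of token22 in the frame of rack between -0.012 and 0.012 m and y of token22 in the frame of rack between -0.1 and -0.076 m and height (world z) of token22 between 0.019 and 0.029 m); the robot touches nothing.
It fails at once if a token is tipped over (tilt above 0.6 rad) (angle between any of token00, token01, token02, token10, token11, token12, token20, token21, token22's own z axis and vertical above 0.6 rad).
It fails at once if a token is lifted (more than 20 mm above its first height) (height (world z) of any of token00, token10, token20 above 0.03 m or height (world z) of any of token01, token11, token21 above 0.042 m or height (world z) of any of token02, token12, token22 above 0.054 m).
It fails at once if a bystander is moved more than 40 mm (distance of any of pencil_pot, ruler, staple_remover, mug, note_block from where it was at the start of the episode above 0.04 m).
Of pass_red, pass_yellow, pass_green only 2 to 3 are there at a start; the rules pass over those that are not, and their reading is None.
At some moment in a run one of collar may be knocked a few centimetres aside while the robot is not near it.
Once in a run the grip may slacken for a moment while it holds something.
It also fails if it takes over 210 s, if anything falls off the work surface, if the arm or the gripper's body presses on something with over 40 N, if the wrist force passes 120 N, or if a joint passes its speed limit or range.

ROBOT

A 6-joint arm with a two-finger parallel gripper is mounted at the origin on the work surface. World frame = base frame: x ahead of the robot, y to its left, z up, the work surface at z = 0. Lengths are in mm, angles in degrees, forces in N, time in s.
With the tool pointing down it reaches from about 275 to 850 mm from the base axis. Payload 5.2 kg.
Tool frame: the origin (TCP) lies midway between the tips of the shut fingers; the grasp point (between the pads) lies robot.grip_depth behind it (robot.grip_depth is the distance from the TCP to the grasp point, in mm); z points along the fingers, y is the line along which they close (so a half turn about z gives the same grasp; the last joint's range is limited). The gripper opens to 85 mm and grips with 20 to 120 N. Pads are 22 mm wide; open, the fingers measure 114 mm over their backs; the gripper's body (76 mm by 85 mm) begins 54 mm behind the grasp point. The pads swing forward as they close: fully open they stand 13 mm farther back than shut.
Start: joints at [-87.193, 14.817, 87.949, -0, 77.235, -11.62], TCP at [137.052, -532.655, 231.31] pointing down, gripper open.
Joint ranges: [-179.93, 179.93], [-52.35, 119.4], [10.71, 147.94], [-69.91, 249.91], [12.55, 155.21], [-178.61, 178.61]. Speed limits (degrees/s): [147.25, 147.25, 180, 180, 180, 180].

INTERFACE

Orientations are given as a 3x3 rotation matrix whose columns are the frame's x, y, z axes.
In Python, from rig import status, eyes, finish_job, spotter, robot gives the robot as it stands.
- The arm moves only by the tool drive_tool, never from a script. Its argument "commands" is a list of rows, each a list of 7 numbers: the closure, from 0 (fully open) to 1 (shut), then the shift along the tool's x, y, z in units of 25 cm (1.0 is 25 cm), then the turn, a rotation vector about the tool's x, y, z in units of 180 degrees (1.0 is 180 degrees). A call has 1 to 12 rows; each row is the pose to reach, as a shift and turn from the pose commanded when the call began, along the tool's axes at that moment, turning the shorter way round; what a row does not reach only later rows make up. A row lasts 1/8 s, in which the tool goes at most 62.5 mm and 10.7 degrees, less where a joint would pass 70% of its speed; a pose out of reach is approached as far as the arm can. A call with a number of a shift or a turn outside -1 to 1 is refused whole. A call with a gripper value outside its range is refused whole. The fingers move at their own pace and stop on an object; the grip force is fixed at half the most. Time passes only in rows, so rows that repeat a pose let the fingers close. It gives the time, the measured TCP pose, the force, the opening and the grip force at its end, in the units of the state.
- status.get_state(): the state, without advancing time (a new reading comes with each control period).
- eyes.camera(name): name is "side" or "top" or "wrist"; returns (picture, depth): 420x560x3 uint8, red, green, blue; 420x560 float32, mm along the optical axis (not along the pixel's ray), 0 where there is no reading.
- eyes.camera_info(name): a dict with "K" (3x3 intrinsics, pixels), "origin" and "orientation" of the camera in the world. Camera axes: x right, y up, looking along -z (the intrinsics and any distortion apply to the point x, -y, -z); pixel columns grow to the right and rows downward; lengths in mm; the calibration is good to about 2 mm. A picture is of the moment at which its call begins: read the wrist's pose just before it. camera_info takes no time and is no camera call; for the wrist camera it gives the pose at the moment of the call.
- finish_job(): hands the job in; it is judged then, once.
Trained networks look in the newest picture that a camera, given by its name, has taken for a name from the list of things; names that differ only in an ending like _2 or _b are one class to them, and where a whole thing is asked for, a point or a joint stands for the part that bears it (a point fixed in the world has none). Each returns a list of dicts, best first, with "p" (0 to 1); they miss things now and then, are a little off and sometimes report something else, mostly with a low value. They report only what shows in the picture. A call takes as long as a camera call.
- spotter.search_frame(camera, label): "rect" ([centre column, centre row, width, height] in pixels, round what is visible of it).
The state is a dict: "time_s": time; "joint_pos": joint angles; "dq": joint speeds; "joint_efforts": joint torques, N m; "tcp_pos": TCP position; "tool_rot": TCP orientation; "contact_force": force on the tool from outside, world axes, zero at the start; "torque": the same for the moment, N m; "opening": finger opening in mm; "gripper_force": force on a finger pad.
Only numpy, scipy, OpenCV 4.12 (cv2) and the standard library are available. Lean on these libraries where they do the work, as an engineer would, in place of code of your own. Each camera call takes 0.05 s, during which the arm holds its last target. There are 200 camera calls.

## Working session

There is one attempt and no reset: what is moved stays moved. The work goes in short steps, Python scripts to look and compute and a tool call to move; the robot and the scene stay as the last step left them, time stands still between calls to the robot, and variables do not carry over. Pictures are saved under pics/ and viewed, at most 14 in all, crops included, and the job is handed in when it is done.

Besides the shell and the picture viewer there is one more tool, called in YAML: its name, and indented under it one key for each argument. drive_tool: Moves the arm, as the interface text tells. Shifts and turns lie within -1 to 1; 1 stands for 25 cm of shift or 180 degrees of turn. Its arguments: {"type":"object","properties":{"commands":{"type":"array"}},"required":["commands"]}

```bash
ls; mkdir -p pics; cat > h.py <<'E'
import numpy as np, cv2
from rig import status, eyes, finish_job, spotter, robot
def shot(n,f=None):
    im,d=eyes.camera(n); ci=eyes.camera_info(n)
    if f: cv2.imwrite('pics/'+f,im[:,:,::-1])
    return im,d,ci
def world(d,ci,mask=None):
    K=np.array(ci['K']);R=np.array(ci['orientation']);o=np.array(ci['origin'])
    v,u=np.indices(d.shape)
    X=(u-K[0,2])/K[0,0]*d;Y=-(v-K[1,2])/K[1,1]*d
    return np.stack([X,Y,-d],-1)@R.T+o
E
python3 - <<'E'
from h import *
s=status.get_state();print(s['tcp_pos'],np.round(s['tool_rot'],3),s['opening'],robot.grip_depth)
for n in('top','side'):
    im,d,ci=shot(n,n+'1.png');print({k:np.round(v,3).tolist() if not isinstance(v,dict) else v for k,v in ci.items()})
    np.savez(n+'1.npz',im=im,d=d,P=world(d,ci))
    for l in('rack','spindle','collar','pass_red','pass_yellow','pass_green'):
        r=spotter.search_frame(n,l);print(n,l,[(np.round(x['rect']).tolist(),round(x['p'],2)) for x in r[:2]])
E
```

```text
pics
[ 137.02052098 -532.10010726  230.45802544] [[ 0.968  0.249 -0.   ]
 [ 0.249 -0.968  0.002]
 [ 0.    -0.002 -1.   ]] 85.28033499051675 18.700000000000003
{'K': [[511.616, 0.0, 281.593], [0.0, 511.616, 215.577], [0.0, 0.0, 1.0]], 'origin': [234.385, 10.203, 1535.291], 'orientation': [[-0.077, 0.975, -0.208], [-0.997, -0.076, 0.016], [0.0, 0.209, 0.978]]}
top rack [([276.0, 186.0, 92.0, 34.0], 0.72)]
top spindle [([364.0, 219.0, 15.0, 22.0], 0.61), ([364.0, 221.0, 30.0, 29.0], 0.6)]
top collar [([365.0, 217.0, 18.0, 23.0], 0.7)]
top pass_red [([275.0, 216.0, 5.0, 28.0], 0.66), ([304.0, 211.0, 26.0, 36.0], 0.54)]
top pass_yellow [([190.0, 232.0, 34.0, 30.0], 0.46)]
top pass_green [([251.0, 209.0, 18.0, 34.0], 0.67), ([272.0, 209.0, 18.0, 36.0], 0.54)]
{'K': [[482.842, 0.0, 285.801], [0.0, 482.842, 212.331], [0.0, 0.0, 1.0]], 'origin': [237.623, 1080.272, 871.71], 'orientation': [[-0.968, 0.142, -0.206], [-0.25, -0.57, 0.783], [-0.007, 0.809, 0.587]]}
side rack [([240.0, 219.0, 63.0, 66.0], 0.61)]
side spindle [([305.0, 180.0, 28.0, 26.0], 0.8)]
side collar []
side pass_red [([270.0, 228.0, 26.0, 11.0], 0.5), ([258.0, 245.0, 25.0, 7.0], 0.2)]
side pass_yellow [([279.0, 209.0, 29.0, 6.0], 0.77)]
side pass_green [([259.0, 246.0, 32.0, 6.0], 0.48), ([270.0, 228.0, 32.0, 8.0], 0.46)]
```

```bash
python3 - <<'E'
import cv2
a=cv2.imread('pics/top1.png')[110:310,140:440]
cv2.imwrite('pics/top1c.png',cv2.resize(a,(780,520),interpolation=cv2.INTER_CUBIC))
a=cv2.imread('pics/side1.png')[120:320,140:440]
cv2.imwrite('pics/side1c.png',cv2.resize(a,(780,520),interpolation=cv2.INTER_CUBIC))
E
```

```text
(no output)
```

View pics/top1c.png

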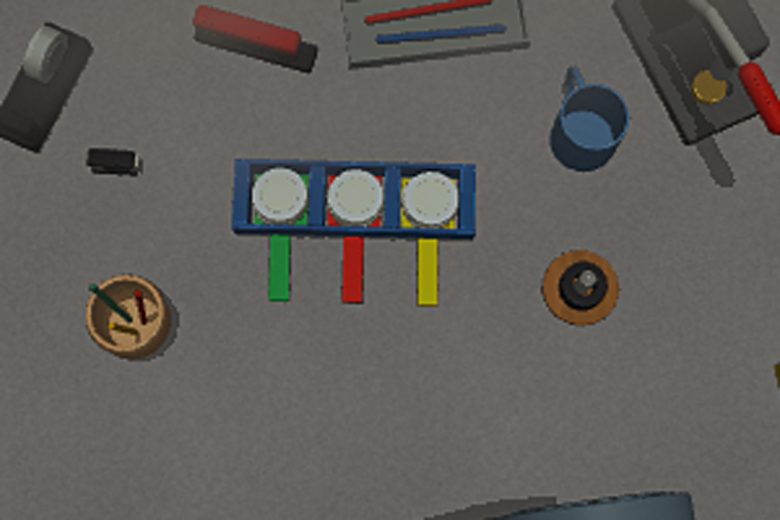

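View pics/side1c.png

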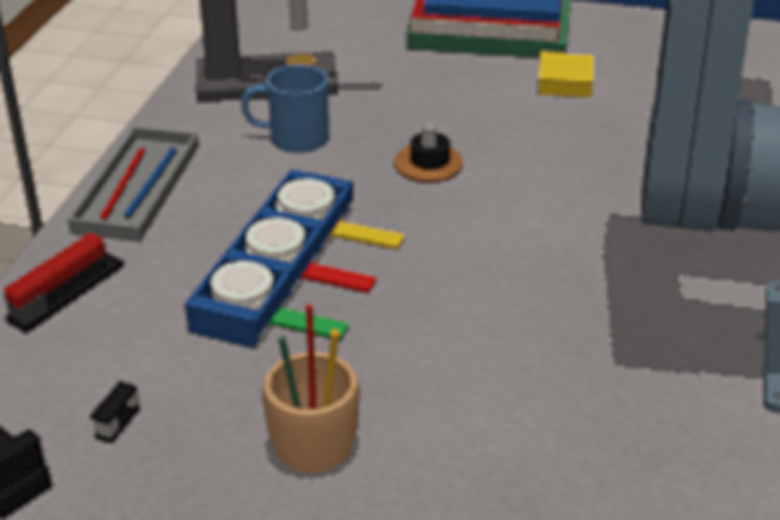

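The top view shows all three paddles: green, red and yellow handles at crop (280,268), (352,268) and (428,270). The spindle with its collar is at (580,287) and the mug at (590,120). I'll measure these next.

```bash
cat >> h.py <<'E'
def colmask(im):
    h=cv2.cvtColor(im,cv2.COLOR_RGB2HSV);H,S,V=[h[...,i].astype(int) for i in range(3)]
    sat=(S>150)&(V>60)
    return dict(red=sat&((H<6)|(H>174)),yellow=sat&(H>24)&(H<34),green=sat&(H>45)&(H<75),blue=(S>140)&(H>100)&(H<125),wood=(S>110)&(H>8)&(H<20),white=(S<40)&(V>150))
E
python3 - <<'E'
from h import *
for n in('top','side'):
    z=np.load(n+'1.npz');P=z['P'];m=colmask(z['im']);d=z['d']
    print(n,'desk z',np.median(P[200:300,200:260,2]))
    for c in m:
        k,lab,st,ce=cv2.connectedComponentsWithStats(m[c].astype(np.uint8))
        for i in range(1,k):
            if st[i,4]<40: continue
            q=P[(lab==i)&(d>0)]
            if np.abs(q).max()>900 or not(-150<np.median(q[:,2])<200): continue
            lo,hi=np.percentile(q,2,axis=0),np.percentile(q,98,axis=0)
            print(c,st[i,4],ce[i].round(),'med',np.median(q,axis=0).round(1),'lo',lo.round(),'hi',hi.round(), 'ax',cv2.minAreaRect(q[:,:2].astype(np.float32)))
E
```

```text
top desk z 0.21688073191103285
red 124 [305. 113.] med [ 883.6 -114.9   13.1] lo [ 874. -188.    8.] hi [895. -40.  23.] ax ((884.3788452148438, -113.96589660644531), (14.247945785522461, 152.60557556152344), 5.492812633514404)
red 81 [248. 125.] med [844.4  65.8  51.1] lo [831.  48.  43.] hi [857.  89.  57.] ax ((845.8896484375, 68.89679718017578), (44.97635269165039, 23.076587677001953), 73.25588989257812)
red 432 [482. 194.] med [ 614.7 -590.6   55.5] lo [ 413. -718.   49.] hi [ 636. -570.   63.] ax ((523.3250732421875, -653.9300537109375), (219.84127807617188, 157.3649139404297), 5.3512654304504395)
red 195 [275. 213.] med [569.9   2.6  10.4] lo [532. -10.   4.] hi [606.  15.  16.] ax ((569.1965942382812, 2.4524240493774414), (21.528018951416016, 77.01050567626953), 85.71586608886719)
yellow 178 [304. 214.] med [558.8 -83.9   9.9] lo [521. -96.   3.] hi [596. -72.  17.] ax ((557.1846923828125, -85.2621078491211), (21.566829681396484, 80.30810546875), 84.90617370605469)
yellow 629 [455. 259.] med [ 384.3 -516.5   30.7] lo [ 348. -553.   24.] hi [ 420. -480.   38.] ax ((383.9253845
[... 6495 characters left out ...]
0.] hi [133. 516.  18.] ax ((124.54234313964844, 507.013916015625), (20.09503173828125, 16.489620208740234), 26.748947143554688)
white 68 [433. 412.] med [100.8 501.4  15. ] lo [ 92. 492.  10.] hi [110. 509.  18.] ax ((100.0574722290039, 501.0108642578125), (19.729101181030273, 16.61063575744629), 33.368614196777344)
white 63 [446. 411.] med [ 76.9 493.6  14.9] lo [ 69. 485.  12.] hi [ 86. 502.  18.] ax ((76.75341033935547, 493.35321044921875), (19.651588439941406, 15.853246688842773), 14.055038452148438)
white 62 [407. 413.] med [149.1 516.9  15.3] lo [140. 510.  12.] hi [157. 524.  18.] ax ((148.4618682861328, 516.5171508789062), (18.056350708007812, 14.747435569763184), 9.091351509094238)
```

drive_tool:
  commands:
    - [0, 0.25, -0.09, 0, 0, 0, 0.05]
    - [0, 0.5, -0.18, 0, 0, 0, 0.1]
    - [0, 0.7, -0.26, 0, 0, 0, 0.113]
    - [0, 0.9, -0.33, 0, 0, 0, 0.113]
    - [0, 0.9, -0.33, 0, 0, 0, 0.113]
    - [0, 0.9, -0.33, 0, 0, 0, 0.113]

```text
time_s: 1.45
tcp_pos: [334.3, -396.8, 231.4]
tool_rot: [[0.995, -0.102, -0.0], [-0.102, -0.995, -0.0], [-0.0, 0.0, -1.0]]
contact_force: [0.2, 0.4, -0.3]
opening: 85.6
gripper_force: 0.0
```

```bash
cat >> h.py <<'E'
def to(x,y,z,yaw=None):
    """units of shift to world point, in the tool axes now"""
    s=status.get_state();R=np.array(s['tool_rot']);p=np.array(s['tcp_pos'])
    r=R.T@(np.array([x,y,z])-p)/250
    print('t',round(s['time_s'],1),'tcp',p.round(1),'yaw',round(np.degrees(np.arctan2(R[1,0],R[0,0])),2),'open',round(s['opening'],1),'F',np.round(s['contact_force'],1),'-> to',(x,y,z),r.round(3),'tilt',R[2,:2].round(4))
E
python3 -c "
from h import *
to(525,-261,200)"
```

```text
t 1.4 tcp [ 334.3 -396.8  231.4] yaw -5.85 open 85.6 F [ 0.2  0.4 -0.3] -> to (525, -261, 200) [ 0.703 -0.618  0.125] tilt [-0.0004  0.0005]
```

drive_tool:
  commands:
    - [0, 0.23, -0.2, 0.04, 0, 0, 0]
    - [0, 0.46, -0.4, 0.08, 0, 0, 0]
    - [0, 0.6, -0.53, 0.1, 0, 0, 0]
    - [0, 0.703, -0.618, 0.125, 0, 0, 0]
    - [0, 0.703, -0.618, 0.125, 0, 0, 0]

```text
time_s: 2.08
tcp_pos: [526.1, -260.4, 198.9]
tool_rot: [[0.995, -0.101, -0.001], [-0.101, -0.995, 0.001], [-0.001, -0.001, -1.0]]
contact_force: [-1.3, -0.1, 0.1]
opening: 85.3
gripper_force: 0.0
```

```bash
python3 - <<'E'
from h import *
to(525,-261,200)
im,d,ci=shot('wrist','w1.png');print(np.round(ci['origin'],1),np.round(ci['orientation'],2).tolist(),ci['K'][0][0])
P=world(d,ci);np.savez('w1.npz',im=im,d=d,P=P)
for l in('spindle','collar'):
    print(l,[(np.round(x['rect']).tolist(),round(x['p'],2)) for x in spotter.search_frame('wrist',l)[:2]])
E
```

```text
t 2.1 tcp [ 526.1 -260.4  198.9] yaw -5.8 open 85.3 F [-1.3 -0.1  0.1] -> to (525, -261, 200) [-0.004  0.003 -0.004] tilt [-0.0011 -0.0011]
[ 598.8 -267.7  342.7] [[-0.1, 0.95, 0.29], [-0.99, -0.1, -0.03], [0.0, -0.29, 0.96]] 364.7494906319337
spindle [([280.0, 177.0, 96.0, 94.0], 0.66), ([70.0, 60.0, 49.0, 72.0], 0.58)]
collar [([71.0, 65.0, 142.0, 111.0], 0.62)]
```

View pics/w1.png

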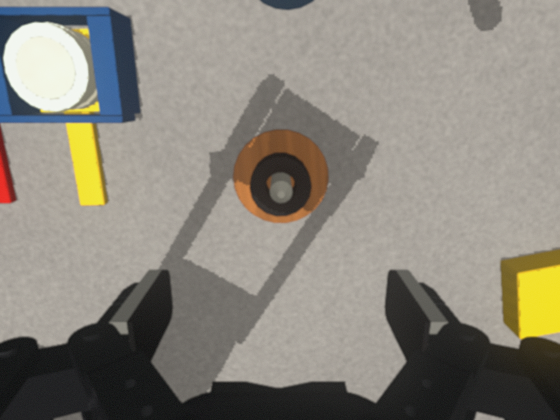

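The wrist view shows the spindle base at (280,176), the collar ring at (280,183) and the post tip at (281,190). Next I'll fit the circles.

```bash
cat >> h.py <<'E'
def circ(q):
    A=np.c_[2*q[:,:2],np.ones(len(q))];s=np.linalg.lstsq(A,(q[:,:2]**2).sum(1),rcond=None)[0]
    return s[:2],np.sqrt(s[2]+s[:2]@s[:2])
def outline(P,mask):
    c=max(cv2.findContours(mask.astype(np.uint8),0,cv2.CHAIN_APPROX_NONE)[0],key=cv2.contourArea)[:,0]
    return P[c[:,1],c[:,0]]
def ray(ci,u,v,z):
    K=np.array(ci['K']);R=np.array(ci['orientation']);r=R@np.array([(u-K[0,2])/K[0,0],-(v-K[1,2])/K[1,1],-1]);o=np.array(ci['origin'])
    return o+r*(z-o[2])/r[2]
def spindle(P):
    m=(abs(P[...,0]-525)<60)&(abs(P[...,1]+261)<60)
    for n,a,b in(('base',5,13),('collar',31,40),('post',61,70)):
        k=m&(P[...,2]>a)&(P[...,2]<b)
        if k.sum()<12: print(n,k.sum());continue
        q=P[k];print(n,k.sum(),'mean',q.mean(0).round(1),'rect',cv2.minEnclosingCircle(q[:,:2].astype(np.float32)))
E
python3 - <<'E'
from h import *
z=np.load('w1.npz');P=z['P'];spindle(P)
m=colmask(z['im']);k=m['yellow']&(P[...,1]>-150)&(P[...,0]<598);q=P[k];print('yel',q.mean(0),q[:,2].max(),cv2.minAreaRect(q[:,:2].astype(np.float32)))
E
```

```text
base 3992 mean [ 533.1 -263.5    9.3] rect ((525.4371337890625, -262.49273681640625), 44.97258377075195)
collar 2306 mean [ 525.2 -262.1   37.1] rect ((523.8465576171875, -261.95806884765625), 26.928810119628906)
post 229 mean [ 526.5 -262.5   63.7] rect ((525.8865966796875, -262.1615295410156), 8.247488021850586)
yel [557.16750503 -85.39901833  10.96553296] 13.085265717637185 ((555.9375610351562, -85.14441680908203), (22.629087448120117, 75.76554107666016), 85.3273696899414)
```

drive_tool:
  commands:
    - [0, -0.004, 0.007, 0.2, 0, 0, 0]
    - [0, -0.004, 0.007, 0.4, 0, 0, 0]
    - [0, -0.004, 0.007, 0.6, 0, 0, 0]
    - [0, -0.004, 0.007, 0.7, 0, 0, 0]
    - [0, -0.004, 0.007, 0.74, 0, 0, 0]
    - [0, -0.004, 0.007, 0.74, 0, 0, 0]
    - [1, -0.004, 0.007, 0.74, 0, 0, 0]
    - [1, -0.004, 0.007, 0.74, 0, 0, 0]
    - [1, -0.004, 0.007, 0.74, 0, 0, 0]
    - [1, -0.004, 0.007, 0.74, 0, 0, 0]
    - [1, -0.004, 0.007, 0.74, 0, 0, 0]

```text
time_s: 3.6
tcp_pos: [524.9, -263.5, 17.2]
tool_rot: [[0.995, -0.103, 0.002], [-0.103, -0.995, -0.002], [0.003, 0.002, -1.0]]
contact_force: [-1.8, 0.4, 6.5]
opening: 51.1
gripper_force: 62.2
```

drive_tool:
  commands:
    - [1, 0, 0, -0.06, 0, 0, 0]
    - [1, 0, 0, -0.16, 0, 0, 0]
    - [1, 0, 0, -0.26, 0, 0, 0]
    - [1, 0, 0, -0.34, 0, 0, 0]
    - [1, 0, 0, -0.34, 0, 0, 0]

```text
time_s: 4.22
tcp_pos: [525.3, -263.5, 102.7]
tool_rot: [[0.995, -0.103, 0.004], [-0.103, -0.995, -0.003], [0.004, 0.003, -1.0]]
contact_force: [0.3, -0.3, -1.3]
opening: 51.6
gripper_force: 62.9
```

```bash
python3 - <<'E'
from h import *
to(540,-400,12)
im,d,ci=shot('wrist','w2.png')
E
```

```text
t 4.2 tcp [ 525.3 -263.5  102.7] yaw -5.9 open 51.6 F [ 0.3 -0.3 -1.3] -> to (540, -400, 12) [0.113 0.536 0.365] tilt [0.0043 0.0026]
```

View pics/w2.png

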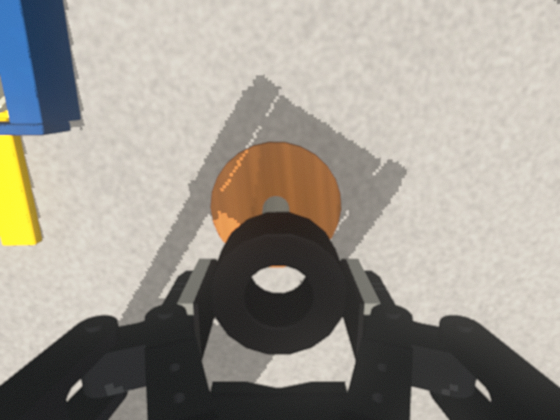

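The collar is held level at image (280,290), above and in front of the spindle base at (275,205). Now I'll carry it to the desk spot.

drive_tool:
  commands:
    - [1, 0.04, 0.18, 0, 0, 0, 0]
    - [1, 0.08, 0.36, 0, 0, 0, 0]
    - [1, 0.1, 0.48, 0, 0, 0, 0]
    - [1, 0.113, 0.536, 0.05, 0, 0, 0]
    - [1, 0.113, 0.536, 0.2, 0, 0, 0]
    - [1, 0.113, 0.536, 0.3, 0, 0, 0]
    - [1, 0.113, 0.536, 0.34, 0, 0, 0]
    - [1, 0.113, 0.536, 0.35, 0, 0, 0]
    - [1, 0.113, 0.536, 0.36, 0, 0, 0]
    - [1, 0.113, 0.536, 0.365, 0, 0, 0]
    - [1, 0.113, 0.536, 0.365, 0, 0, 0]

```text
time_s: 5.65
tcp_pos: [538.5, -399.2, 9.5]
tool_rot: [[0.995, -0.103, 0.001], [-0.103, -0.995, -0.001], [0.001, 0.001, -1.0]]
contact_force: [0.4, 0.2, 0.6]
opening: 51.5
gripper_force: 62.9
```

drive_tool:
  commands:
    - [0, 0, 0, 0, 0, 0, 0]
    - [0, 0, 0, 0, 0, 0, 0]
    - [0, 0, 0, 0, 0, 0, 0]
    - [0, 0, 0, -0.1, 0, 0, 0]
    - [0, 0, 0, -0.3, 0, 0, 0]
    - [0, 0, 0, -0.5, 0, 0, 0]
    - [0, 0, 0, -0.7, 0, 0, 0]
    - [0, 0, -0.2, -0.9, 0, 0, 0]
    - [0, 0, -0.4, -0.9, 0, 0, 0]
    - [0, 0, -0.6, -0.9, 0, 0, 0]
    - [0, 0, -0.8, -0.9, 0, 0, 0]
    - [0, 0, -1.0, -0.9, 0, 0, 0]

```text
time_s: 7.15
tcp_pos: [564.0, -148.7, 234.0]
tool_rot: [[0.995, -0.103, 0.0], [-0.103, -0.995, -0.0], [0.0, 0.0, -1.0]]
contact_force: [-0.5, -0.5, 0.0]
opening: 85.7
gripper_force: 0.0
```

drive_tool:
  commands:
    - [0, 0, -0.2, 0, 0, 0, 0]
    - [0, 0, -0.4, 0, 0, 0, 0]
    - [0, 0, -0.55, 0, 0, 0, 0]
    - [0, 0, -0.6, 0, 0, 0, 0]
    - [0, 0, -0.6, 0, 0, 0, 0]

```text
time_s: 7.78
tcp_pos: [579.5, -0.8, 233.9]
tool_rot: [[0.995, -0.102, 0.0], [-0.102, -0.995, -0.001], [0.0, 0.0, -1.0]]
contact_force: [-0.4, -0.8, 0.8]
opening: 85.1
gripper_force: 0.0
```

```bash
cat >> h.py <<'E'
def handles(P,im,front):
    m=colmask(im)
    for c in('red','yellow','green'):
        q=P[m[c]&(P[...,2]>5)&(P[...,2]<16)&(P[...,0]<front)]
        if len(q)<60: continue
        r=cv2.minAreaRect(q[:,:2].astype(np.float32));b=cv2.boxPoints(r)
        a=np.radians(-6);X=np.array([np.cos(a),np.sin(a)]);Y=np.array([-X[1],X[0]])
        sx=q[:,:2]@X;sy=q[:,:2]@Y
        tip=np.percentile(sx,0.5);k=(sx>tip+8)&(sx<tip+60)
        cf=np.polyfit(sx[k],sy[k],1);yc=(sy[k].min()+sy[k].max())/2
        g=X*(tip+28)+Y*np.median(sy[k])
        print(c,len(q),'tip',round(tip,1),'grip',g.round(1),'z',q[:,2].mean().round(1),'sy',np.percentile(sy[k],[1,50,99]).round(1),'slope deg',np.degrees(np.arctan(cf[0])).round(1))
E
python3 - <<'E'
from h import *
to(500,0,240)
im,d,ci=shot('wrist','w3.png');P=world(d,ci);np.savez('w3.npz',im=im,d=d,P=P)
handles(P,im,600)
k=colmask(im)['white']&(P[...,2]>35)&(P[...,2]<60);n,l,st,ce=cv2.connectedComponentsWithStats(k.astype(np.uint8))
for i in range(1,n):
    if st[i,4]>300: print('tok',cv2.minEnclosingCircle(P[l==i][:,:2].astype(np.float32)),P[l==i][:,2].mean())
print('collar',[(np.round(x['rect']).tolist(),round(x['p'],2)) for x in spotter.search_frame('wrist','collar')[:2]])
E
```

```text
t 7.8 tcp [579.5  -0.8 233.9] yaw -5.83 open 85.1 F [-0.4 -0.8  0.8] -> to (500, 0, 240) [-0.317  0.029 -0.024] tilt [0.0002 0.0005]
red 1422 tip 527.7 grip [559.2   3.7] z 10.9 sy [51.7 62.2 73.6] slope deg 0.3
yellow 1210 tip 525.6 grip [547.8 -84.4] z 11.0 sy [-36.2 -26.7 -15.6] slope deg -3.6
green 1194 tip 527.4 grip [567.9  89.3] z 10.8 sy [137.7 148.2 158.9] slope deg 0.5
tok ((656.8208618164062, 83.47770690917969), 33.91268539428711) 46.803280058548225
tok ((648.7307739257812, -6.176885604858398), 32.503597259521484) 46.84172458190725
tok ((638.8343505859375, -94.74918365478516), 34.57347869873047) 46.733444661927734
collar []
```

View pics/w3.png

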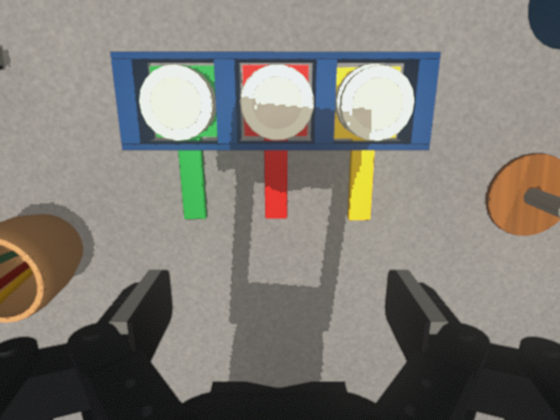

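The wrist view shows the green, red and yellow handles at (193,185), (276,185) and (362,185). The tokens are still stacked, and the bare post is at (535,198). I'll take yellow first.

drive_tool:
  commands:
    - [0, -0.05, 0.17, 0.1, 0, 0, 0]
    - [0, -0.093, 0.3, 0.3, 0, 0, 0]
    - [0, -0.093, 0.344, 0.5, 0, 0, 0]
    - [0, -0.093, 0.344, 0.7, 0, 0, 0]
    - [0, -0.093, 0.344, 0.85, 0, 0, 0]
    - [0, -0.093, 0.344, 0.9, 0, 0, 0]
    - [0, -0.093, 0.344, 0.93, 0, 0, 0]
    - [0, -0.093, 0.344, 0.93, 0, 0, 0]

```text
time_s: 8.88
tcp_pos: [548.2, -84.8, 2.1]
tool_rot: [[0.995, -0.103, 0.001], [-0.103, -0.995, -0.001], [0.001, 0.0, -1.0]]
contact_force: [0.6, 0.2, 0.4]
opening: 85.3
gripper_force: 0.0
```

drive_tool:
  commands:
    - [1, 0, 0, 0, 0, 0, 0]
    - [1, 0, 0, 0, 0, 0, 0]
    - [1, 0, 0, 0, 0, 0, 0]
    - [1, 0, 0, 0, 0, 0, 0]
    - [1, 0, 0, 0, 0, 0, 0]
    - [1, 0, 0, 0, 0, 0, 0]
    - [1, 0, 0, 0, 0, 0, 0]

```text
time_s: 9.75
tcp_pos: [547.9, -84.3, 2.1]
tool_rot: [[0.995, -0.103, 0.001], [-0.103, -0.995, -0.0], [0.001, 0.0, -1.0]]
contact_force: [-0.9, 0.5, 5.7]
opening: 22.3
gripper_force: 59.3
```

drive_tool:
  commands:
    - [1, -0.03, 0, 0, 0, 0, 0]
    - [1, -0.07, 0, 0, 0, 0, 0]
    - [1, -0.11, 0, 0, 0, 0, 0]
    - [1, -0.15, 0, 0, 0, 0, 0]
    - [1, -0.19, 0, 0, 0, 0, 0]
    - [1, -0.23, 0, 0, 0, 0, 0]
    - [1, -0.27, 0, 0, 0, 0, 0]
    - [1, -0.31, 0, 0, 0, 0, 0]
    - [1, -0.35, 0, 0, 0, 0, 0]
    - [1, -0.39, 0, 0, 0, 0, 0]
    - [1, -0.4, 0, 0, 0, 0, 0]
    - [1, -0.4, 0, 0, 0, 0, 0]

```text
time_s: 11.25
tcp_pos: [448.1, -74.2, 2.0]
tool_rot: [[0.995, -0.103, 0.002], [-0.103, -0.995, -0.001], [0.002, 0.001, -1.0]]
contact_force: [2.9, -1.0, 8.8]
opening: 21.9
gripper_force: 59.7
```

```bash
python3 - <<'E'
from h import *
to(448,-74,95)
im,d,ci=shot('top');P=world(d,ci)
cv2.imwrite('pics/top2c.png',cv2.resize(im[140:260,200:400,::-1],(800,480),interpolation=cv2.INTER_CUBIC))
m=colmask(im);q=P[m['yellow']&(P[...,0]<640)&(abs(P[...,1]+85)<60)];print(len(q),q.min(0),q.max(0))
E
```

```text
t 11.2 tcp [448.1 -74.2   2. ] yaw -5.93 open 21.9 F [ 2.9 -1.   8.8] -> to (448, -74, 95) [ 0.    -0.001 -0.372] tilt [0.0016 0.0006]
2 [ 565.28683606 -115.10915541   10.69436342] [ 565.66992747 -112.1209319    11.37153448]
```

View pics/top2c.png

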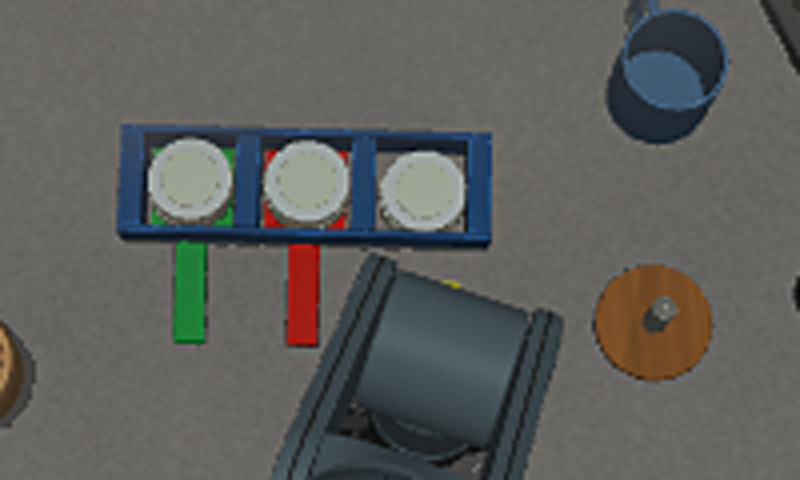

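Yellow is out and the right bay's stack has settled at (423,190). Next I'll lift it and carry it over the post.

drive_tool:
  commands:
    - [1, 0, 0, -0.08, 0, 0, 0]
    - [1, 0, 0, -0.2, 0, 0, 0]
    - [1, 0, 0, -0.32, 0, 0, 0]
    - [1, 0, 0, -0.4, 0, 0, 0]
    - [1, 0, 0.12, -0.4, 0, 0, 0]
    - [1, 0.01, 0.26, -0.4, 0, 0, 0]
    - [1, 0.018, 0.4, -0.4, 0, 0, 0]
    - [1, 0.018, 0.54, -0.4, 0, 0, 0]
    - [1, 0.018, 0.66, -0.4, 0, 0, 0]
    - [1, 0.018, 0.717, -0.4, 0, 0, 0]
    - [1, 0.018, 0.717, -0.4, 0, 0, 0]
    - [1, 0.018, 0.717, -0.4, 0, 0, 0]

```text
time_s: 12.8
tcp_pos: [433.4, -251.2, 100.9]
tool_rot: [[0.995, -0.103, -0.001], [-0.103, -0.995, 0.002], [-0.001, -0.002, -1.0]]
contact_force: [-0.4, 0.5, -0.3]
opening: 21.7
gripper_force: 58.9
```

```bash
cat >> h.py <<'E'
def eye(c,f=None):
    s=status.get_state();im,d,ci=shot('wrist',f);P=world(d,ci)
    m=colmask(im)[c]&(P[...,2]>s['tcp_pos'][2]-40)&(P[...,2]<s['tcp_pos'][2]+40)&(P[...,0]>s['tcp_pos'][0]+50)
    cs,h=cv2.findContours(m.astype(np.uint8),cv2.RETR_CCOMP,cv2.CHAIN_APPROX_NONE)
    q=P[m];A=np.c_[q[:,:2],np.ones(len(q))];pl=np.linalg.lstsq(A,q[:,2],rcond=None)[0]
    print('plane slope deg',np.degrees(np.arctan(pl[:2])).round(1),'z',q[:,2].mean().round(1),'n',len(q))
    for k,cn in enumerate(cs):
        if h[0,k,3]>=0 and len(cn)>20:
            e,r=cv2.minEnclosingCircle(cn.astype(np.float32));w=ray(ci,*e,q[:,2].mean());
            print('hole px',np.round(e),r,'world',w.round(1),'eye-tcp',(np.array(s['tool_rot']).T@(w-s['tcp_pos'])).round(1),'err to post',(w[:2]-[525.5,-262.3]).round(1))
    o=cv2.minAreaRect(q[:,:2].astype(np.float32));print('blade',o)
    return im,d,P
E
python3 - <<'E'
from h import *
to(434,-252.8,60)
eye('yellow','w4.png')
E
```

```text
t 12.8 tcp [ 433.4 -251.2  100.9] yaw -5.89 open 21.7 F [-0.4  0.5 -0.3] -> to (434, -252.8, 60) [0.003 0.006 0.163] tilt [-0.0015 -0.0015]
plane slope deg [-0.4  0. ] z 109.3 n 12499
blade ((512.3333129882812, -256.8406982421875), (62.11174774169922, 54.637290954589844), 84.86166381835938)
```

View pics/w4.png

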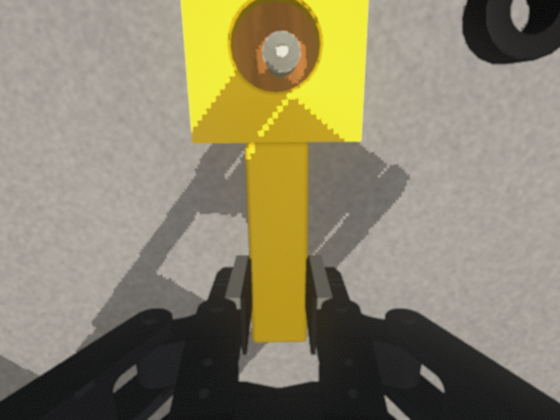

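The paddle is level, with its eye at (276,45) and the post inside it at (281,52). I'll compute the offset.

```bash
cat >> h.py <<'E'
def hole(im,ci,P,c,ztop):
    """eye: non-colour blob enclosed by the blade (image border closed)"""
    m=colmask(im)[c].astype(np.uint8);m=cv2.morphologyEx(m,cv2.MORPH_CLOSE,np.ones((7,7)))
    m[0]=1
    n,l,st,ce=cv2.connectedComponentsWithStats(1-m,connectivity=4)
    for i in range(1,n):
        if 1500<st[i,4]<12000 and st[i,1]<140:
            cn=cv2.findContours((l==i).astype(np.uint8),0,cv2.CHAIN_APPROX_NONE)[0][0][:,0]
            w=np.array([ray(ci,u,v,ztop)[:2] for u,v in cn if v>3]);c0,r=circ(w)
            print('px',ce[i].round(),'eye',c0.round(1),'r',r.round(1),'post-eye',(np.array([525.5,-262.3])-c0).round(1))
E
python3 - <<'E'
from h import *
im,d,ci=shot('wrist');P=world(d,ci);hole(im,ci,P,'yellow',108.5)
to(434,-252.8,60)
E
```

```text
t 12.9 tcp [ 433.9 -251.4  101.2] yaw -5.85 open 22.1 F [-0.   0.3 -0.7] -> to (434, -252.8, 60) [0.001 0.006 0.165] tilt [-0.0007 -0.0007]
```

```bash
python3 - <<'E'
from h import *
ci=eyes.camera_info('wrist')
for p in((276,45),(231,45),(321,45),(276,92)): print(p,ray(ci,*p,108.5).round(1))
im=cv2.imread('pics/w4.png')[:,:,::-1]
m=colmask(im)['yellow'];print(''.join('#' if v else '.' for v in m[45,180:380:2]));h=cv2.cvtColor(im,cv2.COLOR_RGB2HSV);print(h[45,[200,240,350]],h[130,[210,270]],h[200,[270]],h[30,[250]])
E
```

```text
(276, 45) [ 524.2 -258.4  108.5]
(231, 45) [ 525.8 -243.   108.5]
(321, 45) [ 522.7 -273.8  108.5]
(276, 92) [ 508.9 -256.8  108.5]
...######################..............................................######################.......
[[ 29 193 242]
 [ 17 168 135]
 [ 29 191 242]] [[ 23 203 191]
 [ 24 213 190]] [[ 23 210 189]] [[ 17 172 126]]
```

drive_tool:
  commands:
    - [1, 0.007, 0.015, 0, 0, 0, 0]
    - [1, 0.007, 0.015, 0.06, 0, 0, 0]
    - [1, 0.007, 0.015, 0.14, 0, 0, 0]
    - [1, 0.007, 0.015, 0.22, 0, 0, 0]
    - [1, 0.007, 0.015, 0.29, 0, 0, 0]
    - [1, 0.007, 0.015, 0.33, 0, 0, 0]
    - [1, 0.007, 0.015, 0.35, 0, 0, 0]
    - [1, 0.007, 0.015, 0.356, 0, 0, 0]
    - [1, 0.007, 0.015, 0.356, 0, 0, 0]

```text
time_s: 14.02
tcp_pos: [435.6, -256.8, 12.6]
tool_rot: [[0.995, -0.103, 0.001], [-0.103, -0.995, -0.001], [0.001, 0.0, -1.0]]
contact_force: [-0.5, 0.2, -0.7]
opening: 22.1
gripper_force: 58.9
```

drive_tool:
  commands:
    - [0, 0, 0, 0, 0, 0, 0]
    - [0, 0, 0, 0, 0, 0, 0]
    - [0, 0, 0, 0, 0, 0, 0]
    - [0, 0, 0, 0, 0, 0, 0]
    - [0, 0, 0, -0.1, 0, 0, 0]
    - [0, 0, 0, -0.3, 0, 0, 0]
    - [0, 0, 0, -0.5, 0, 0, 0]
    - [0, 0, 0, -0.6, 0, 0, 0]
    - [0, 0, 0, -0.6, 0, 0, 0]

```text
time_s: 15.15
tcp_pos: [436.5, -257.6, 164.5]
tool_rot: [[0.995, -0.103, 0.004], [-0.103, -0.995, -0.004], [0.004, 0.003, -1.0]]
contact_force: [0.1, -0.7, -0.8]
opening: 85.3
gripper_force: 0.0
```

```bash
sed -i 's/(H>24)&(H<34)/(H>20)\&(H<34)/' h.py; python3 - <<'E'
from h import *
im,d,ci=shot('wrist','w5.png');P=world(d,ci)
to(556,4,2)
hole(im,ci,P,'yellow',18)
k=colmask(im)['yellow']&(abs(P[...,1]+255)<60);q=P[k];print(cv2.minAreaRect(q[:,:2].astype(np.float32)),q[:,2].mean(),np.percentile(q[:,2],[2,98]))
E
```

```text
t 15.2 tcp [ 435.6 -256.8  162.8] yaw -5.91 open 85.7 F [0.2 0.5 0.3] -> to (556, 4, 2) [ 0.371 -1.088  0.642] tilt [0.0014 0.001 ]
((482.763427734375, -258.5894775390625), (65.09745788574219, 154.84178161621094), 85.77041625976562) 18.267349451678918 [10.14584763 18.48103512]
```

View pics/w5.png

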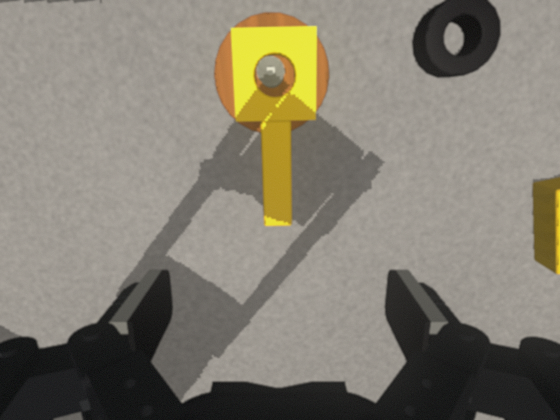

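Yellow lies flat on the post at (275,73), and the collar is standing at (455,38). Red is next.

drive_tool:
  commands:
    - [0, 0.05, -0.2, 0, 0, 0, 0]
    - [0, 0.15, -0.4, 0, 0, 0, 0]
    - [0, 0.25, -0.6, 0, 0, 0, 0]
    - [0, 0.33, -0.8, 0, 0, 0, 0]
    - [0, 0.371, -0.95, 0, 0, 0, 0]
    - [0, 0.371, -0.95, 0, 0, 0, 0]
    - [0, 0.371, -0.95, 0, 0, 0, 0]

```text
time_s: 16.08
tcp_pos: [551.1, -30.1, 160.8]
tool_rot: [[0.995, -0.102, -0.003], [-0.102, -0.995, 0.0], [-0.003, 0.0, -1.0]]
contact_force: [-0.6, -0.1, 0.0]
opening: 85.1
gripper_force: 0.0
```

```bash
python3 - <<'E'
from h import *
to(556.5,3.8,2)
im,d,ci=shot('wrist');P=world(d,ci);handles(P,im,605)
to(565.7,91.3,2)
E
```

```text
t 16.1 tcp [551.1 -30.1 160.8] yaw -5.88 open 85.1 F [-0.6 -0.1  0. ] -> to (556.5, 3.8, 2) [ 0.009 -0.137  0.635] tilt [-0.0029  0.0001]
red 2451 tip 527.6 grip [559.1   4.3] z 11.2 sy [51.5 62.7 73.9] slope deg 0.1
yellow 715 tip 433.6 grip [ 438.5 -244.6] z 13.4 sy [-198.6 -197.4 -195.9] slope deg 1.3
green 2150 tip 527.6 grip [568.   89.4] z 11.1 sy [137.6 148.3 159.5] slope deg 0.6
t 16.1 tcp [551.2 -30.6 161.2] yaw -5.94 open 85.3 F [-0.5  0.1  0.2] -> to (565.7, 91.3, 2) [ 0.009 -0.491  0.637] tilt [-0.0022  0.0002]
```

drive_tool:
  commands:
    - [0, 0.014, -0.1, 0.1, 0, 0, 0]
    - [0, 0.014, -0.138, 0.25, 0, 0, 0]
    - [0, 0.014, -0.138, 0.45, 0, 0, 0]
    - [0, 0.014, -0.138, 0.57, 0, 0, 0]
    - [0, 0.014, -0.138, 0.62, 0, 0, 0]
    - [0, 0.014, -0.138, 0.635, 0, 0, 0]
    - [0, 0.014, -0.138, 0.635, 0, 0, 0]
    - [1, 0.014, -0.138, 0.635, 0, 0, 0]
    - [1, 0.014, -0.138, 0.635, 0, 0, 0]
    - [1, 0.014, -0.138, 0.635, 0, 0, 0]
    - [1, 0.014, -0.138, 0.635, 0, 0, 0]
    - [1, 0.014, -0.138, 0.635, 0, 0, 0]

```text
time_s: 17.62
tcp_pos: [559.4, 4.1, 4.2]
tool_rot: [[0.995, -0.103, 0.001], [-0.103, -0.995, -0.0], [0.001, 0.0, -1.0]]
contact_force: [-0.8, 0.9, 5.8]
opening: 21.8
gripper_force: 59.0
```

drive_tool:
  commands:
    - [1, 0, 0, 0, 0, 0, 0]
    - [1, 0, 0, 0, 0, 0, 0]

```text
time_s: 17.88
tcp_pos: [559.4, 4.1, 4.2]
tool_rot: [[0.995, -0.103, 0.001], [-0.103, -0.995, -0.0], [0.001, 0.0, -1.0]]
contact_force: [-0.4, 1.0, 5.2]
opening: 21.5
gripper_force: 59.0
```

drive_tool:
  commands:
    - [1, -0.03, 0, 0, 0, 0, 0]
    - [1, -0.07, 0, 0, 0, 0, 0]
    - [1, -0.11, 0, 0, 0, 0, 0]
    - [1, -0.15, 0, 0, 0, 0, 0]
    - [1, -0.19, 0, 0, 0, 0, 0]
    - [1, -0.23, 0, 0, 0, 0, 0]
    - [1, -0.27, 0, 0, 0, 0, 0]
    - [1, -0.31, 0, 0, 0, 0, 0]
    - [1, -0.35, 0, 0, 0, 0, 0]
    - [1, -0.39, 0, 0, 0, 0, 0]
    - [1, -0.4, 0, 0, 0, 0, 0]
    - [1, -0.4, 0, 0, 0, 0, 0]

```text
time_s: 19.38
tcp_pos: [459.5, 14.3, 4.2]
tool_rot: [[0.995, -0.103, 0.001], [-0.103, -0.995, -0.0], [0.001, 0.0, -1.0]]
contact_force: [2.4, -0.2, 9.0]
opening: 21.6
gripper_force: 59.9
```

drive_tool:
  commands:
    - [1, 0, 0, -0.08, 0, 0, 0]
    - [1, 0, 0, -0.2, 0, 0, 0]
    - [1, 0, 0, -0.32, 0, 0, 0]
    - [1, 0, 0, -0.4, 0, 0, 0]
    - [1, 0, 0, -0.4, 0, 0, 0]

```text
time_s: 20.0
tcp_pos: [458.3, 14.6, 103.7]
tool_rot: [[0.995, -0.103, -0.001], [-0.103, -0.995, 0.0], [-0.001, -0.0, -1.0]]
contact_force: [-0.2, -0.4, -1.3]
opening: 21.2
gripper_force: 58.9
```

```bash
python3 - <<'E'
from h import *
to(437.5,-253.2,100)
im,d,ci=shot('wrist');P=world(d,ci);
k=colmask(im)['red']&(P[...,2]>30);q=P[k];print(len(q),q[:,2].mean(),np.percentile(q[:,2],[2,98]),cv2.minAreaRect(q[:,:2].astype(np.float32)))
E
```

```text
t 20.0 tcp [458.3  14.6 103.7] yaw -5.91 open 21.2 F [-0.2 -0.4 -1.3] -> to (437.5, -253.2, 100) [0.027 1.074 0.015] tilt [-0.001 -0.   ]
30154 109.62900578008689 [106.68218379 110.544281  ] ((495.896240234375, 11.947803497314453), (62.129459381103516, 135.63101196289062), 84.46141052246094)
```

drive_tool:
  commands:
    - [1, 0, 0.1, 0, 0, 0, 0]
    - [1, 0, 0.24, 0, 0, 0, 0]
    - [1, 0, 0.38, 0, 0, 0, 0]
    - [1, 0.01, 0.52, 0, 0, 0, 0]
    - [1, 0.02, 0.66, 0, 0, 0, 0]
    - [1, 0.027, 0.8, 0, 0, 0, 0]
    - [1, 0.027, 0.9, 0, 0, 0, 0]
    - [1, 0.027, 1.0, 0, 0, 0, 0]
    - [1, 0.027, 1.0, 0, 0, 0, 0]

```text
time_s: 21.18
tcp_pos: [439.1, -235.4, 101.6]
tool_rot: [[0.994, -0.105, -0.003], [-0.105, -0.994, 0.002], [-0.003, -0.002, -1.0]]
contact_force: [-0.1, -0.2, -0.5]
opening: 21.6
gripper_force: 58.9
```

drive_tool:
  commands:
    - [1, 0, 0.05, 0, 0, 0, 0]
    - [1, 0, 0.074, 0, 0, 0, 0]
    - [1, 0, 0.074, 0, 0, 0, 0]
    - [1, 0, 0.074, 0, 0, 0, 0]

```text
time_s: 21.68
tcp_pos: [438.7, -253.0, 103.5]
tool_rot: [[0.995, -0.103, -0.0], [-0.103, -0.995, 0.0], [-0.0, -0.0, -1.0]]
contact_force: [-0.4, -0.0, 0.8]
opening: 21.7
gripper_force: 59.0
```

```bash
cat >> h.py <<'E'
def eye2(c,post=(525.5,-262.3)):
    s=status.get_state();im,d,ci=shot('wrist','eye_%s_%d.png'%(c,s['time_s']*10));P=world(d,ci)
    k=colmask(im)[c]&(P[...,2]>s['tcp_pos'][2]-25);q=P[k];zt=np.median(q[:,2])
    m=k.astype(np.uint8);m[0]=1
    n,l,st,ce=cv2.connectedComponentsWithStats(1-m,connectivity=4)
    print('z',zt.round(1),np.percentile(q[:,2],[2,98]).round(1))
    for i in range(1,n):
        if st[i,4]>1500 and st[i,2]<160 and st[i,3]<160:
            cn=cv2.findContours((l==i).astype(np.uint8),0,cv2.CHAIN_APPROX_NONE)[0][0][:,0]
            w=np.array([ray(ci,u,v,zt)[:2] for u,v in cn if v>3]);c0,r=circ(w)
            print('px',ce[i].round(),'eye',c0.round(1),'r',r.round(1),'need tool shift',(np.array(s['tool_rot']).T[:2,:2]@(np.array(post)-c0)/250).round(3))
E
python3 - <<'E'
from h import *
to(437.5,-253.2,24)
eye2('red')
E
```

```text
t 21.7 tcp [ 438.7 -253.   103.5] yaw -5.9 open 21.7 F [-0.4 -0.   0.8] -> to (437.5, -253.2, 24) [-0.005  0.001  0.318] tilt [-0.0001 -0.0003]
z 109.9 [108.1 111.3]
px [278.  49.] eye [ 527.5 -260.6] r 14.7 need tool shift [-0.007  0.008]
```

drive_tool:
  commands:
    - [1, -0.007, 0.008, 0, 0, 0, 0]
    - [1, -0.007, 0.008, 0.06, 0, 0, 0]
    - [1, -0.007, 0.008, 0.14, 0, 0, 0]
    - [1, -0.007, 0.008, 0.22, 0, 0, 0]
    - [1, -0.007, 0.008, 0.28, 0, 0, 0]
    - [1, -0.007, 0.008, 0.305, 0, 0, 0]
    - [1, -0.007, 0.008, 0.315, 0, 0, 0]
    - [1, -0.007, 0.008, 0.315, 0, 0, 0]
    - [1, -0.007, 0.008, 0.315, 0, 0, 0]

```text
time_s: 22.85
tcp_pos: [437.1, -255.6, 25.4]
tool_rot: [[0.995, -0.103, 0.001], [-0.103, -0.995, -0.001], [0.001, 0.001, -1.0]]
contact_force: [-0.0, -0.5, -0.2]
opening: 21.4
gripper_force: 59.0
```

drive_tool:
  commands:
    - [0, 0, 0, 0, 0, 0, 0]
    - [0, 0, 0, 0, 0, 0, 0]
    - [0, 0, 0, 0, 0, 0, 0]
    - [0, 0, 0, 0, 0, 0, 0]
    - [0, 0, 0, -0.1, 0, 0, 0]
    - [0, 0, 0, -0.3, 0, 0, 0]
    - [0, 0, 0, -0.5, 0, 0, 0]
    - [0, 0, 0, -0.56, 0, 0, 0]
    - [0, 0, 0, -0.56, 0, 0, 0]

```text
time_s: 23.98
tcp_pos: [437.1, -255.5, 165.5]
tool_rot: [[0.995, -0.103, 0.002], [-0.103, -0.995, -0.001], [0.002, 0.001, -1.0]]
contact_force: [-0.7, -0.4, -1.2]
opening: 85.2
gripper_force: 0.0
```

```bash
python3 - <<'E'
from h import *
im,d,ci=shot('wrist','w6.png');P=world(d,ci)
to(567,91,3)
for c in('red','yellow'):
    k=colmask(im)[c]&(abs(P[...,1]+255)<60);q=P[k];print(c,len(q),cv2.minAreaRect(q[:,:2].astype(np.float32)),np.percentile(q[:,2],[2,50,98]))
spindle(P)
E
```

```text
t 24.0 tcp [ 436.4 -254.9  164.1] yaw -5.92 open 85.4 F [-0.9  0.2  0.6] -> to (567, 91, 3) [ 0.377 -1.43   0.645] tilt [-0.0005 -0.0004]
red 9796 ((482.43304443359375, -258.04925537109375), (61.53742980957031, 152.466796875), 84.28388977050781) [25.73790465 27.29348883 28.82094108]
yellow 9 ((525.4323120117188, -265.51593017578125), (30.51544189453125, 9.470439910888672), 1.1770778894424438) [ 13.92466659 307.59329446 307.59329446]
base 3037 mean [ 529.2 -255.7    7.2] rect ((525.5460205078125, -259.96539306640625), 44.8364143371582)
collar 5
post 234 mean [ 525.6 -260.1   63. ] rect ((525.50341796875, -259.9871520996094), 6.803829669952393)
```

View pics/w6.png

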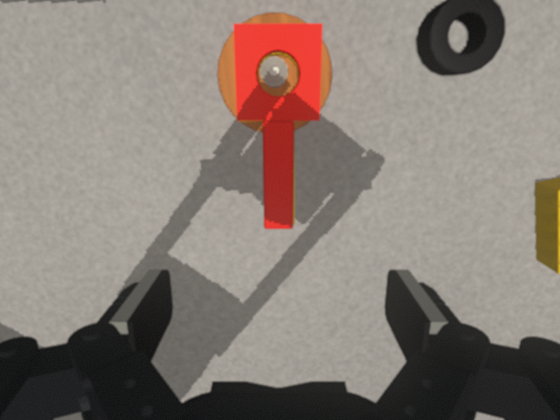

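Red sits squarely over yellow at (278,72), and the collar is undisturbed at (460,38). Green is next.

drive_tool:
  commands:
    - [0, 0.05, -0.2, 0, 0, 0, 0]
    - [0, 0.12, -0.4, 0, 0, 0, 0]
    - [0, 0.2, -0.6, 0, 0, 0, 0]
    - [0, 0.3, -0.8, 0, 0, 0, 0]
    - [0, 0.377, -1.0, 0, 0, 0, 0]
    - [0, 0.377, -1.0, 0, 0, 0, 0]

```text
time_s: 24.78
tcp_pos: [556.0, -12.6, 162.1]
tool_rot: [[0.995, -0.098, -0.004], [-0.098, -0.995, 0.002], [-0.004, -0.001, -1.0]]
contact_force: [0.2, -1.2, 0.3]
opening: 85.2
gripper_force: 0.0
```

drive_tool:
  commands:
    - [0, 0, -0.2, 0, 0, 0, 0]
    - [0, 0, -0.3, 0, 0, 0, 0]
    - [0, 0, -0.35, 0, 0, 0, 0]
    - [0, 0, -0.35, 0, 0, 0, 0]
    - [0, 0, -0.35, 0, 0, 0, 0]

```text
time_s: 25.4
tcp_pos: [565.1, 69.5, 164.4]
tool_rot: [[0.995, -0.104, -0.001], [-0.104, -0.995, -0.0], [-0.001, 0.001, -1.0]]
contact_force: [-0.2, -0.2, -0.4]
opening: 85.2
gripper_force: 0.0
```

```bash
python3 - <<'E'
from h import *
im,d,ci=shot('wrist');P=world(d,ci);handles(P,im,610)
to(567,90.5,3)
E
```

```text
green 1778 tip 527.5 grip [568.1  90.8] z 11.1 sy [139.5 149.7 160.4] slope deg 0.8
t 25.4 tcp [565.2  69.5 164.6] yaw -5.98 open 85.4 F [-1.5 -0.7  0.1] -> to (567, 90.5, 3) [-0.001 -0.085  0.646] tilt [-0.0004  0.0004]
```

drive_tool:
  commands:
    - [0, 0, -0.085, 0.1, 0, 0, 0]
    - [0, 0, -0.085, 0.25, 0, 0, 0]
    - [0, 0, -0.085, 0.45, 0, 0, 0]
    - [0, 0, -0.085, 0.57, 0, 0, 0]
    - [0, 0, -0.085, 0.63, 0, 0, 0]
    - [0, 0, -0.085, 0.646, 0, 0, 0]
    - [0, 0, -0.085, 0.646, 0, 0, 0]
    - [1, 0, -0.085, 0.646, 0, 0, 0]
    - [1, 0, -0.085, 0.646, 0, 0, 0]
    - [1, 0, -0.085, 0.646, 0, 0, 0]
    - [1, 0, -0.085, 0.646, 0, 0, 0]
    - [1, 0, -0.085, 0.646, 0, 0, 0]

```text
time_s: 26.95
tcp_pos: [567.8, 91.9, 4.0]
tool_rot: [[0.995, -0.103, 0.001], [-0.103, -0.995, -0.0], [0.001, -0.0, -1.0]]
contact_force: [-0.7, -0.4, 5.7]
opening: 21.4
gripper_force: 59.1
```

drive_tool:
  commands:
    - [1, 0, 0, 0, 0, 0, 0]
    - [1, 0, 0, 0, 0, 0, 0]

```text
time_s: 27.2
tcp_pos: [567.8, 91.9, 4.0]
tool_rot: [[0.995, -0.103, 0.001], [-0.103, -0.995, -0.0], [0.001, -0.0, -1.0]]
contact_force: [-1.0, 1.2, 5.9]
opening: 21.6
gripper_force: 59.1
```

drive_tool:
  commands:
    - [1, -0.03, 0, 0, 0, 0, 0]
    - [1, -0.07, 0, 0, 0, 0, 0]
    - [1, -0.11, 0, 0, 0, 0, 0]
    - [1, -0.15, 0, 0, 0, 0, 0]
    - [1, -0.19, 0, 0, 0, 0, 0]
    - [1, -0.23, 0, 0, 0, 0, 0]
    - [1, -0.27, 0, 0, 0, 0, 0]
    - [1, -0.31, 0, 0, 0, 0, 0]
    - [1, -0.35, 0, 0, 0, 0, 0]
    - [1, -0.39, 0, 0, 0, 0, 0]
    - [1, -0.4, 0, 0, 0, 0, 0]
    - [1, -0.4, 0, 0, 0, 0, 0]

```text
time_s: 28.7
tcp_pos: [467.8, 102.3, 4.0]
tool_rot: [[0.995, -0.103, 0.001], [-0.103, -0.995, 0.0], [0.001, -0.0, -1.0]]
contact_force: [2.6, 1.1, 8.0]
opening: 22.0
gripper_force: 59.8
```

drive_tool:
  commands:
    - [1, 0, 0, -0.08, 0, 0, 0]
    - [1, 0, 0, -0.2, 0, 0, 0]
    - [1, 0, 0, -0.32, 0, 0, 0]
    - [1, 0, 0, -0.4, 0, 0, 0]
    - [1, 0, 0, -0.4, 0, 0, 0]

```text
time_s: 29.32
tcp_pos: [466.7, 102.4, 103.5]
tool_rot: [[0.995, -0.103, -0.001], [-0.103, -0.995, 0.0], [-0.001, -0.0, -1.0]]
contact_force: [-0.1, -0.1, -0.7]
opening: 21.8
gripper_force: 58.9
```

```bash
python3 - <<'E'
from h import *
to(438,-252.5,104)
eye2('green')
E
```

```text
t 29.3 tcp [466.7 102.4 103.5] yaw -5.9 open 21.8 F [-0.1 -0.1 -0.7] -> to (438, -252.5, 104) [ 0.032  1.424 -0.002] tilt [-0.001 -0.   ]
z 109.0 [107.1 110.5]
px [280.  49.] eye [554.9  94.1] r 14.6 need tool shift [0.029 1.43 ]
```

drive_tool:
  commands:
    - [1, 0, 0.1, 0, 0, 0, 0]
    - [1, 0, 0.24, 0, 0, 0, 0]
    - [1, 0, 0.38, 0, 0, 0, 0]
    - [1, 0.01, 0.52, 0, 0, 0, 0]
    - [1, 0.02, 0.66, 0, 0, 0, 0]
    - [1, 0.03, 0.8, 0, 0, 0, 0]
    - [1, 0.03, 0.92, 0, 0, 0, 0]
    - [1, 0.03, 1.0, 0, 0, 0, 0]

```text
time_s: 30.38
tcp_pos: [447.7, -147.5, 101.3]
tool_rot: [[0.995, -0.104, -0.004], [-0.104, -0.995, 0.002], [-0.004, -0.002, -1.0]]
contact_force: [-0.3, -0.4, -0.4]
opening: 21.6
gripper_force: 58.9
```

drive_tool:
  commands:
    - [1, 0, 0.12, 0, 0, 0, 0]
    - [1, 0, 0.24, 0, 0, 0, 0]
    - [1, 0, 0.34, 0, 0, 0, 0]
    - [1, 0, 0.41, 0, 0, 0, 0]
    - [1, 0, 0.428, 0, 0, 0, 0]
    - [1, 0, 0.428, 0, 0, 0, 0]
    - [1, 0, 0.428, 0, 0, 0, 0]

```text
time_s: 31.25
tcp_pos: [438.6, -252.7, 103.1]
tool_rot: [[0.995, -0.102, -0.0], [-0.102, -0.995, 0.001], [-0.001, -0.001, -1.0]]
contact_force: [-0.1, 0.1, -0.5]
opening: 21.3
gripper_force: 58.9
```

```bash
python3 - <<'E'
from h import *
to(438,-252.5,34)
eye2('green',(525.5,-261.6))
E
```

```text
t 31.2 tcp [ 438.6 -252.7  103.1] yaw -5.87 open 21.3 F [-0.1  0.1 -0.5] -> to (438, -252.5, 34) [-0.002 -0.     0.277] tilt [-0.0005 -0.0006]
z 109.8 [108.3 111.2]
px [280.  47.] eye [ 527.8 -261.1] r 15.1 need tool shift [-0.009  0.003]
```

drive_tool:
  commands:
    - [1, -0.009, 0.003, 0, 0, 0, 0]
    - [1, -0.009, 0.003, 0.06, 0, 0, 0]
    - [1, -0.009, 0.003, 0.14, 0, 0, 0]
    - [1, -0.009, 0.003, 0.21, 0, 0, 0]
    - [1, -0.009, 0.003, 0.255, 0, 0, 0]
    - [1, -0.009, 0.003, 0.27, 0, 0, 0]
    - [1, -0.009, 0.003, 0.276, 0, 0, 0]
    - [1, -0.009, 0.003, 0.276, 0, 0, 0]
    - [1, -0.009, 0.003, 0.276, 0, 0, 0]

```text
time_s: 32.42
tcp_pos: [436.7, -254.4, 34.8]
tool_rot: [[0.995, -0.103, 0.001], [-0.103, -0.995, -0.001], [0.001, 0.001, -1.0]]
contact_force: [0.6, -0.3, -0.3]
opening: 22.0
gripper_force: 58.9
```

drive_tool:
  commands:
    - [0, 0, 0, 0, 0, 0, 0]
    - [0, 0, 0, 0, 0, 0, 0]
    - [0, 0, 0, 0, 0, 0, 0]
    - [0, 0, 0, 0, 0, 0, 0]
    - [0, 0, 0, -0.1, 0, 0, 0]
    - [0, 0, 0, -0.3, 0, 0, 0]
    - [0, 0, 0, -0.5, 0, 0, 0]
    - [0, 0, 0, -0.6, 0, 0, 0]
    - [0, 0, 0, -0.6, 0, 0, 0]
    - [0, 0, 0, -0.6, 0, 0, 0]

```text
time_s: 33.67
tcp_pos: [435.8, -253.7, 183.2]
tool_rot: [[0.995, -0.103, -0.001], [-0.103, -0.995, 0.001], [-0.001, -0.001, -1.0]]
contact_force: [-0.2, -0.2, -0.2]
opening: 85.6
gripper_force: 0.0
```

```bash
cat >> h.py <<'E'
def collar(P,im):
    k=(P[...,2]>24)&(P[...,2]<36)&(cv2.cvtColor(im,cv2.COLOR_RGB2HSV)[...,2]<60)&(P[...,1]<-320)&(P[...,1]>-480)&(P[...,0]>430)
    n,l,st,ce=cv2.connectedComponentsWithStats(k.astype(np.uint8))
    for i in range(1,n):
        if st[i,4]>150: q=P[l==i];print('collar',st[i,4],cv2.minEnclosingCircle(q[:,:2].astype(np.float32)),q[:,2].mean().round(1))
E
python3 - <<'E'
from h import *
im,d,ci=shot('wrist','w7.png');P=world(d,ci)
to(538.5,-399.2,10)
k=colmask(im)['green'];q=P[k];print(len(q),cv2.minAreaRect(q[:,:2].astype(np.float32)),np.percentile(q[:,2],[2,50,98]))
spindle(P);collar(P,im)
E
```

```text
t 33.7 tcp [ 435.6 -253.5  182.8] yaw -5.92 open 85.6 F [ 0.2 -0.2  0.2] -> to (538.5, -399.2, 10) [0.471 0.538 0.689] tilt [-0.0022 -0.0017]
8310 ((483.0902404785156, -258.14166259765625), (59.78031539916992, 150.34915161132812), 83.48622131347656) [36.8548948  38.38308653 39.92885431]
base 2428 mean [ 529.9 -255.2    8.3] rect ((526.42431640625, -260.72137451171875), 44.95005798339844)
collar 7615 mean [ 520.3 -262.6   38.3] rect ((515.3090209960938, -262.4648132324219), 53.10792541503906)
post 282 mean [ 526.2 -260.7   63.4] rect ((526.7798461914062, -260.8183288574219), 7.588981628417969)
collar 441 ((559.5219116210938, -422.40692138671875), 17.144039154052734) 27.8
```

View pics/w7.png

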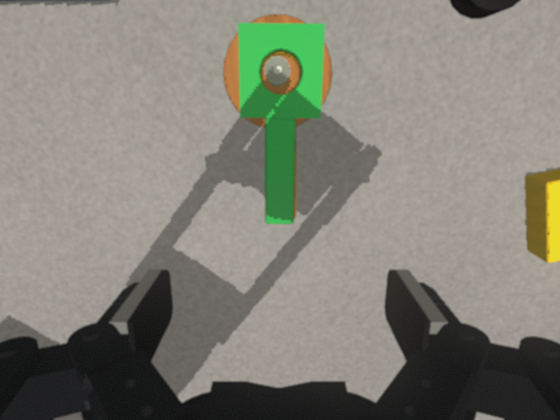

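Green is on the post at (280,72). The collar has been knocked aside and is now at the top edge, near (485,5). I'll go over it and measure again.

drive_tool:
  commands:
    - [0, 0.15, 0.2, 0, 0, 0, 0]
    - [0, 0.3, 0.4, 0, 0, 0, 0]
    - [0, 0.4, 0.54, 0, 0, 0, 0]
    - [0, 0.44, 0.584, 0, 0, 0, 0]
    - [0, 0.44, 0.584, 0, 0, 0, 0]
    - [0, 0.44, 0.584, 0, 0, 0, 0]

```text
time_s: 34.48
tcp_pos: [530.0, -409.6, 183.0]
tool_rot: [[0.995, -0.103, -0.002], [-0.103, -0.995, 0.002], [-0.002, -0.002, -1.0]]
contact_force: [0.0, -0.5, -0.2]
opening: 85.4
gripper_force: 0.0
```

```bash
python3 - <<'E'
from h import *
im,d,ci=shot('wrist','w8.png');P=world(d,ci)
collar(P,im);spindle(P)
k=(abs(P[...,0]-570)<80)&(abs(P[...,1]+420)<80)&(P[...,2]>20)&(P[...,2]<40)
q=P[k];print(len(q),cv2.minEnclosingCircle(q[:,:2].astype(np.float32)))
to(570,-425,10)
E
```

```text
collar 2408 ((578.9442138671875, -426.0910949707031), 26.125272750854492) 29.4
base 1590 mean [ 542.9 -281.     9.2] rect ((518.5904541015625, -263.2463684082031), 53.307769775390625)
collar 5133 mean [ 521.  -265.3   38.5] rect ((516.1838989257812, -262.4774169921875), 53.24702453613281)
post 239 mean [ 528.  -263.5   63.7] rect ((527.658447265625, -262.4168395996094), 8.600722312927246)
2767 ((579.0145874023438, -426.44097900390625), 26.954315185546875)
t 34.5 tcp [ 530.2 -409.6  183.6] yaw -5.89 open 85.3 F [-0.1  0.8  0.1] -> to (570, -425, 10) [0.166 0.046 0.694] tilt [-0.0014 -0.0014]
```

View pics/w8.png

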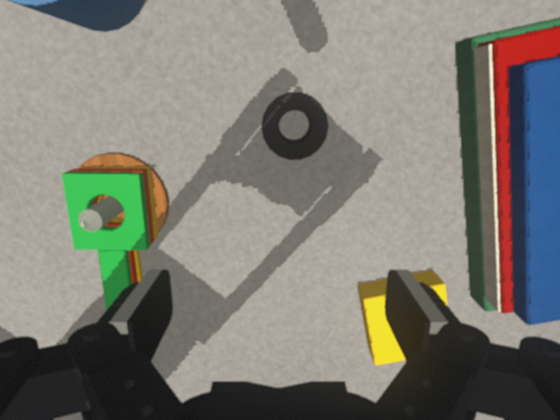

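The collar is standing upright at image (295,125), world (579,-426). Now to grasp it.

drive_tool:
  commands:
    - [0, 0.1, 0.03, 0.05, 0, 0, 0]
    - [0, 0.201, 0.045, 0.2, 0, 0, 0]
    - [0, 0.201, 0.045, 0.4, 0, 0, 0]
    - [0, 0.201, 0.045, 0.56, 0, 0, 0]
    - [0, 0.201, 0.045, 0.66, 0, 0, 0]
    - [0, 0.201, 0.045, 0.69, 0, 0, 0]
    - [0, 0.201, 0.045, 0.69, 0, 0, 0]
    - [1, 0.201, 0.045, 0.69, 0, 0, 0]
    - [1, 0.201, 0.045, 0.69, 0, 0, 0]
    - [1, 0.201, 0.045, 0.69, 0, 0, 0]
    - [1, 0.201, 0.045, 0.69, 0, 0, 0]
    - [1, 0.201, 0.045, 0.69, 0, 0, 0]

```text
time_s: 36.02
tcp_pos: [580.6, -428.1, 14.3]
tool_rot: [[0.995, -0.103, 0.003], [-0.103, -0.995, -0.003], [0.003, 0.002, -1.0]]
contact_force: [1.1, 0.6, 6.1]
opening: 51.0
gripper_force: 63.0
```

drive_tool:
  commands:
    - [1, 0, 0, 0, 0, 0, 0]
    - [1, 0, 0, -0.08, 0, 0, 0]
    - [1, 0, 0, -0.2, 0, 0, 0]
    - [1, 0, 0, -0.32, 0, 0, 0]
    - [1, 0, 0, -0.4, 0, 0, 0]
    - [1, 0, 0, -0.4, 0, 0, 0]

```text
time_s: 36.78
tcp_pos: [580.7, -428.3, 115.5]
tool_rot: [[0.995, -0.103, 0.004], [-0.103, -0.995, -0.004], [0.004, 0.004, -1.0]]
contact_force: [-0.9, 0.8, -1.0]
opening: 50.7
gripper_force: 62.6
```

```bash
python3 - <<'E'
from h import *
to(525.7,-261.7,100)
E
```

```text
t 36.8 tcp [ 580.7 -428.3  115.5] yaw -5.91 open 50.7 F [-0.9  0.8 -1. ] -> to (525.7, -261.7, 100) [-0.288 -0.641  0.058] tilt [0.0044 0.0037]
```

drive_tool:
  commands:
    - [1, -0.05, -0.11, 0, 0, 0, 0]
    - [1, -0.11, -0.25, 0, 0, 0, 0]
    - [1, -0.18, -0.4, 0, 0, 0, 0]
    - [1, -0.24, -0.53, 0, 0, 0, 0]
    - [1, -0.28, -0.62, 0, 0, 0, 0]
    - [1, -0.288, -0.641, 0, 0, 0, 0]
    - [1, -0.288, -0.641, 0, 0, 0, 0]
    - [1, -0.288, -0.641, 0, 0, 0, 0]

```text
time_s: 37.78
tcp_pos: [524.9, -261.5, 111.7]
tool_rot: [[0.995, -0.104, 0.0], [-0.104, -0.995, -0.001], [0.0, 0.001, -1.0]]
contact_force: [0.4, 0.6, -0.6]
opening: 51.2
gripper_force: 62.7
```

```bash
python3 - <<'E'
from h import *
s=status.get_state();im,d,ci=shot('wrist','w9.png');P=world(d,ci)
v=cv2.cvtColor(im,cv2.COLOR_RGB2HSV)[...,2]
zb=s['tcp_pos'][2]-14.3;tz=zb+28
k=(v<70)&(P[...,2]>tz-4)&(P[...,2]<tz+5)&(abs(P[...,0]-s['tcp_pos'][0])<40)
q=P[k];print('tcp',s['tcp_pos'],'expected top',tz,'found',len(q),q.mean(0).round(1),cv2.minEnclosingCircle(q[:,:2].astype(np.float32)),'spread z',np.percentile(q[:,2],[2,98]))
k=(P[...,2]>60)&(P[...,2]<70)&(abs(P[...,0]-526)<25)&(abs(P[...,1]+262)<25);q=P[k];print('post',len(q),q.mean(0) if len(q) else '')
h=colmask(im)['green'];q=P[h];print('green',cv2.minAreaRect(q[:,:2].astype(np.float32)),np.median(q[:,2]))
to(525.7,-261.7,53)
E
```

```text
tcp [ 524.85091198 -261.45226181  111.71861537] expected top 125.41861536649502 found 10374 [ 526.2 -260.2  126.1] ((531.6070556640625, -260.7577819824219), 38.408565521240234) spread z [122.43748356 128.11230542]
post 0 
green ((503.0716552734375, -260.77899169921875), (60.07004928588867, 190.84011840820312), 83.79295349121094) 38.910182579920274
t 37.8 tcp [ 524.8 -261.4  111.7] yaw -5.96 open 50.8 F [-0.7  0.5 -0.2] -> to (525.7, -261.7, 53) [0.004 0.001 0.235] tilt [0.0003 0.0004]
```

View pics/w9.png

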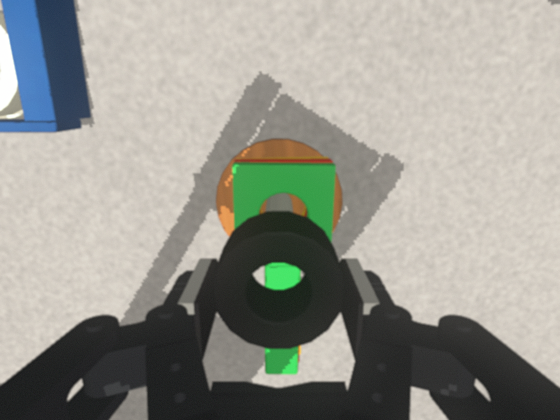

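```bash
python3 - <<'E'
from h import *
s=status.get_state();im,d,ci=shot('wrist');P=world(d,ci)
T=(P-s['tcp_pos'])@np.array(s['tool_rot'])
v=cv2.cvtColor(im,cv2.COLOR_RGB2HSV)[...,2]
k=(abs(T[...,1])<5)&(abs(T[...,2]+14.5)<3)&(abs(T[...,0])<45)
h,b=np.histogram(T[k][:,0],np.arange(-45,46,2));print([(int(x),int(n)) for x,n in zip(b,h) if n])
for x0 in(-8,0,8):
    k=(abs(T[...,0]-x0)<2)&(abs(T[...,2]+14.5)<3);y=np.sort(T[k][:,1]);g=np.where(np.diff(y)>3)[0];print(x0,[(y[i].round(1),y[i+1].round(1)) for i in g],y[[0,-1]].round(1))
E
```

```text
[(-29, 24), (-27, 89), (-25, 101), (-23, 94), (-21, 100), (-19, 94), (-17, 123), (-15, 143), (-13, 5), (9, 1), (11, 75), (13, 121), (15, 126), (17, 127), (19, 136), (21, 131), (23, 165), (25, 40)]
-8 [(np.float64(-10.1), np.float64(8.3))] [-27.1  24.3]
0 [(np.float64(-14.0), np.float64(11.2))] [-27.1  24.3]
8 [(np.float64(-35.5), np.float64(-27.0)), (np.float64(-7.8), np.float64(5.8)), (np.float64(24.3), np.float64(32.7))] [-40.8  37.4]
```

drive_tool:
  commands:
    - [1, 0.011, 0.006, 0, 0, 0, 0]
    - [1, 0.011, 0.006, 0.05, 0, 0, 0]
    - [1, 0.011, 0.006, 0.1, 0, 0, 0]
    - [1, 0.011, 0.006, 0.14, 0, 0, 0]
    - [1, 0.011, 0.006, 0.16, 0, 0, 0]
    - [1, 0.011, 0.006, 0.18, 0, 0, 0]
    - [1, 0.011, 0.006, 0.18, 0, 0, 0]

```text
time_s: 38.75
tcp_pos: [526.9, -262.0, 66.5]
tool_rot: [[0.995, -0.103, -0.0], [-0.103, -0.995, 0.0], [-0.0, -0.0, -1.0]]
contact_force: [-0.4, 0.4, -0.3]
opening: 51.1
gripper_force: 62.7
```

drive_tool:
  commands:
    - [1, 0, 0, 0.025, 0, 0, 0]
    - [1, 0, 0, 0.04, 0, 0, 0]
    - [1, 0, 0, 0.048, 0, 0, 0]
    - [1, 0, 0, 0.052, 0, 0, 0]
    - [1, 0, 0, 0.052, 0, 0, 0]

```text
time_s: 39.38
tcp_pos: [527.1, -262.1, 53.8]
tool_rot: [[0.995, -0.103, 0.0], [-0.103, -0.995, -0.0], [0.0, 0.0, -1.0]]
contact_force: [0.3, 0.1, -1.2]
opening: 50.9
gripper_force: 62.7
```

drive_tool:
  commands:
    - [0, 0, 0, 0, 0, 0, 0]
    - [0, 0, 0, 0, 0, 0, 0]
    - [0, 0, 0, 0, 0, 0, 0]
    - [0, 0, 0, 0, 0, 0, 0]
    - [0, 0, 0, -0.1, 0, 0, 0]
    - [0, 0, 0, -0.3, 0, 0, 0]
    - [0, 0, 0, -0.5, 0, 0, 0]
    - [0, 0, 0, -0.6, 0, 0, 0]
    - [0, 0, 0, -0.6, 0, 0, 0]

```text
time_s: 40.5
tcp_pos: [528.2, -262.9, 206.4]
tool_rot: [[0.995, -0.103, 0.004], [-0.103, -0.995, -0.003], [0.005, 0.003, -1.0]]
contact_force: [0.1, 0.1, -0.6]
opening: 85.2
gripper_force: 0.0
```

```bash
python3 - <<'E'
from h import *
s=status.get_state();im,d,ci=shot('wrist');P=world(d,ci)
v=cv2.cvtColor(im,cv2.COLOR_RGB2HSV)[...,2]
m=(abs(P[...,0]-526)<50)&(abs(P[...,1]+262)<50)
k=m&(v<70)&(P[...,2]>50)&(P[...,2]<80);q=P[k];print('collar',len(q),cv2.minEnclosingCircle(q[:,:2].astype(np.float32)),np.percentile(q[:,2],[2,50,98]))
k=m&(v>=70)&(P[...,2]>58)&(P[...,2]<80);q=P[k];print('post',len(q),q.mean(0))
im2,d2,_=shot('top');P2=world(d2,_)
a=cv2.resize(im2[130:270,190:420],(790,480),interpolation=cv2.INTER_CUBIC);cv2.imwrite('pics/fin.png',a[:,:,::-1])
k=colmask(im2)['white']&(P2[...,2]>25)&(P2[...,2]<55)&(P2[...,0]>590)&(P2[...,0]<700)&(abs(P2[...,1])<150);n,l,st,ce=cv2.connectedComponentsWithStats(k.astype(np.uint8))
X=np.array([.9945,-.1045]);Y=np.array([.1045,.9945])
for i in range(1,n):
    if st[i,4]>50:
        q=P2[l==i];c=np.array(cv2.minEnclosingCircle(q[:,:2].astype(np.float32))[0]);print('tok rack-frame',((c-[648,-5.8])@X).round(1),((c-[648,-5.8])@Y).round(1),'z',np.percentile(q[:,2],[5,50,95]).round(1))
E
```

```text
collar 2693 ((525.2041015625, -259.6317443847656), 26.34469223022461) [52.42126907 64.7124333  66.20130475]
post 381 [ 521.90214712 -260.05697203   62.12343164]
tok rack-frame -3.8 88.8 z [30.7 36.4 41.2]
tok rack-frame -2.9 -0.7 z [30.8 36.1 42.1]
tok rack-frame -3.3 -89.2 z [31.1 36.  42. ]
```

View pics/fin.png

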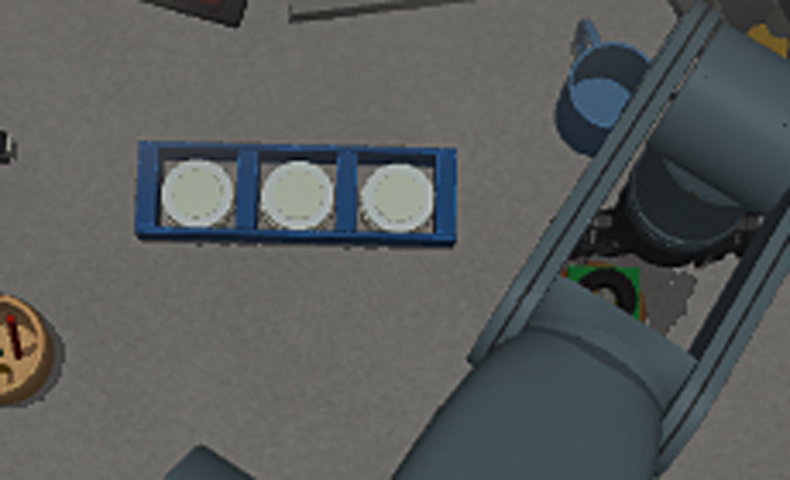

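The final view shows all three stacks flat and centred in their bays, at (197,193), (297,195) and (398,197). The collar is seated on the green paddle around the post, at (608,290), so I'm handing the job in.

```bash
python3 -c "
from rig import finish_job
print(finish_job())"
```

```text
the job is handed in; nothing more can be done
None
```

I've handed the job in: the yellow, red and green paddles are on the spindle with the collar back on top, and at my last check the token stacks were flat in their bays; the judge returned no verdict.

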